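# Clear the jammed crayon dispenser and set out the crayons

## Robot

A 7-joint arm with a two-finger parallel gripper is mounted at the origin on the work surface. World frame = base frame: x ahead of the robot, y to its left, z up, the work surface at z = 0. Lengths are in m, angles in rad, forces in N, time in s.
With the tool pointing down it reaches from about 0.4 to 0.875 m from the base axis. Payload 19.3 kg.
Tool frame: the origin (TCP) lies on the centre line of the jaws, within the pads' length; the fingertips stand 14 mm ahead of it and the grasp point (between the pads) lies 5 mm behind it (bot.tip_extent is the distance from the TCP to the fingertips, in m); z points along the fingers, y is the line along which they close (so a half turn about z gives the same grasp; the last joint's range is limited). The gripper opens to 85 mm and grips with 20 to 120 N. Pads are 22 mm wide; open, the fingers measure 114 mm over their backs; the gripper's body (76 mm by 85 mm) begins 54 mm behind the grasp point. The pads swing forward as they close: fully open they stand 13 mm farther back than shut.
Start: joints at [-1.199, 0.521, -0.036, 1.599, 0.021, 1.021, -0.113], TCP at [0.267, 0.565, 0.245] pointing down, gripper open.
Joint ranges: [-2.91, 2.91], [-0.3, 2.13], [-1.5, 1.42], [0.17, 2.43], [-1.26, 4.41], [0.16, 1.93], [-2.52, 2.52]. Speed limits (rad/s): [1.89, 1.89, 2.39, 2.39, 3.01, 3.01, 3.01].

## Interface

Orientations are given as [roll, pitch, yaw] about the fixed x, y, z axes, in that order (R = Rz(yaw) Ry(pitch) Rx(roll)).
In Python, from workcell import monitor, grab_frame, camera_model, bot gives the robot as it stands.
- The arm moves only by the tool move_arm, never from a script. Its argument "moves" is a list of rows, each a list of 4 numbers: the shift along the world's x, y, z in mm, then the turn about the world's z in rad. A call has 1 to 12 rows; each row is the pose to reach, as a shift and turn from the pose commanded when the call began; what a row does not reach only later rows make up. A row lasts 1/8 s, in which the tool goes at most 62.5 mm and 10.7 degrees, less where a joint would pass 70% of its speed; a pose out of reach is approached as far as the arm can. A call with a gripper value outside its range is refused whole. "gripper" is the opening, from 0 (shut) to 1 (fully open), set as the call begins (left out, the last holds). The fingers move at their own pace and stop on an object; "newtons" is the grip in N (left out, the last holds). Time passes only in rows, so rows that repeat a pose let the fingers close. It gives the time, the measured TCP pose, the force, the opening and the grip force at its end, in the units of the state.
- monitor.observe(): the state, without advancing time (a new reading comes with each control period).
- grab_frame(name): name is "side" or "top"; returns the picture (384x512x3 uint8, blue, green, red); there is no depth.
- camera_model(name): a dict with "vfov" (degrees; the focal length in pixels is half the picture's height over the tangent of half this angle, whatever the lens; pixels are square), "cx", "cy" (the principal point, pixels), "R" (3x3) and "t" (3): a world point X has camera coordinates R X + t. Camera axes: x right, y down, z forward; pixel columns grow to the right and rows downward; lengths in m; the calibration is good to about 2 mm. A picture is of the moment at which its call begins. camera_model takes no time and is no camera call.
- bot.job_done(): hands the job in; it is judged then, once.
The state is a dict: "clock": time; "qpos": joint angles; "qd": joint speeds; "joint_efforts": joint torques, N m; "position": TCP position; "tool_rot": TCP orientation; "force": force on the tool from outside, world axes, zero at the start; "moment": the same for the moment, N m; "grip_width": finger opening in m; "finger_force": force on a finger pad.
Only numpy, scipy, OpenCV 4.12 (cv2) and the standard library are available. Lean on these libraries where they do the work, as an engineer would, in place of code of your own. Each camera call takes 0.05 s, during which the arm holds its last target. There are 200 camera calls.

## Task

The crayon dispenser is jammed: push the crayon stuck across its chute back up until it lies in the open level hopper, lift it out from there, and then press the dispenser's white reset button fully down and let it go. Also slide open the refill box and take out every crayon in it, so that these, the one from the chute and any crayons lying about on the table all end up lying flat in the grey tray, and slide the box's lid fully shut again. Do not tip over the water pots.

Things in the scene. Friction and masses are not known exactly. Their poses are not given: they have to be found in the camera images.
- dispenser: plywood and aluminium crayon dispenser, fixed, 350 mm long (x), 180 mm wide; origin at the centre of its underside, +x up the chute. Level hopper, then at x = 30 mm the floor falls at 20 degrees towards -x: height = 110 mm - 0.364 x (30 mm - x), down to x = -170 mm. Button pod (66 mm wide, top 100 mm up) on the -y side of the hopper
- hopper (a point): centre of the dispenser's level hopper floor, 100 mm along +x and 110 mm up from the dispenser's origin; the floor runs from x = 30 to 170 mm and is 160 mm wide inside, open above, with walls on three sides, 35 mm high over it
- chute_gap (a point): middle of the chute floor halfway down, between the guards. The side walls taper from 160 mm apart at the hopper to 60 mm at the bottom, so a crayon lying across wedges at about dispenser x = -36 mm. Two clear guard plates roof the flanks from x = -150 to 9 mm, 32 to 36 mm above the floor; the 54 mm wide gap between them (y -27 to 27 mm) is open at the hopper end: shut fingers fit
- reset_button (a joint): white spring push button (36 mm across) on top of the dispenser's grey pod, pressed straight down; joint value is how far it is down in m: 0 released, 0.008 fully down, which takes about 4 N; springs back
- reset_button_top (a point): centre of the top face of the reset button
- refill_box: wooden refill box, fixed to the table, 150 mm (x) x 210 mm (y), walls 6 mm thick and 42 mm high, two lid grooves along x on top up to height 54 mm; inner floor at height 6 mm. Origin at the centre of its underside. Its lid slides towards the box's -x. Up to three crayons lie in it along its x, side by side, 52 mm apart
- box_lid (a joint): flat plywood lid of the refill box in its grooves; joint value in m, 0 shut, grows to 0.150 (stop) as the lid slides towards the box's -x, when the box is wholly uncovered; friction about 1.5 N, stays where it is left. Lid top at height 49 mm
- lid_grip (a point): middle of the lid's upright dark wood grip bar, 14 mm thick along the box's x, 70 mm long along its y, 26 mm tall (height 49 to 75 mm; the point is 65 mm up); moves with the lid
- class_tray: grey open tray, fixed to the table, 150 mm (x) x 290 mm (y), walls 5 mm thick and 22 mm high, inner floor about 5 mm up; origin at the centre of its underside
- crayon_j: jumbo wooden crayon, a square stick 120 x 22 x 22 mm, 50 g, dark wood with a black tip; origin at its middle, its x axis along its length towards the tip; at the start jammed across the dispenser's chute under the guards
- crayon_a: jumbo wooden crayon, a square stick 120 x 22 x 22 mm, 50 g, dark wood with a black tip; origin at its middle, its x axis along its length towards the tip; if present, at the start inside the shut refill box
- crayon_b: jumbo wooden crayon, a square stick 120 x 22 x 22 mm, 50 g, dark wood with a black tip; origin at its middle, its x axis along its length towards the tip; if present, at the start inside the shut refill box
- crayon_c: jumbo wooden crayon, a square stick 120 x 22 x 22 mm, 50 g, dark wood with a black tip; origin at its middle, its x axis along its length towards the tip; if present, at the start inside the shut refill box
- crayon_d: jumbo wooden crayon, a square stick 120 x 22 x 22 mm, 50 g, dark wood with a black tip; origin at its middle, its x axis along its length towards the tip; if present, at the start lying on the table in front of the tray
- crayon_e: jumbo wooden crayon, a square stick 120 x 22 x 22 mm, 50 g, dark wood with a black tip; origin at its middle, its x axis along its length towards the tip; if present, at the start lying on the table in front of the tray
- water_pot_1: bystander: green lidded water pot, 80 mm across, 92 mm tall, origin at the centre of its underside
- water_pot_2: bystander: the same kind of water pot
Things that resemble listed ones, but are neither listed nor needed, are in the scene too. What is shaped like the crayon_e but blue is not meant.

How it is judged:
By the outcome, as a careful person would: the job done as asked, in the order asked, and still so for the second after the job is handed in, with the robot touching nothing.
Of crayon_a, crayon_b, crayon_c, crayon_d, crayon_e only 3 to 4 are there at a start; the rules pass over those that are not, and their reading is None.
At some moment in a run one of crayon_d, crayon_e may be knocked a few centimetres aside while the robot is not near it.
Once in a run the grip may slacken for a moment while it holds something.
It also fails if it takes over 208 s, if anything falls off the work surface, if the arm or the gripper's body presses on something with over 40 N, if the wrist force passes 120 N, or if a joint passes its speed limit or range.

## Working session

There is one attempt and no reset: what is moved stays moved. The work goes in short steps, Python scripts to look and compute and a tool call to move; the robot and the scene stay as the last step left them, time stands still between calls to the robot, and variables do not carry over. Pictures are saved under pics/ and viewed, at most 14 in all, crops included, and the job is handed in when it is done.

Besides the shell and the picture viewer there is one more tool, called after "Emit:" as name([rows], argument=value, ...), one row to a line, values as JSON. move_arm: Moves the arm, as the interface text tells. Its arguments: {"type":"object","properties":{"moves":{"type":"array","items":{"type":"array","items":{"type":"number"}}},"gripper":{"type":"number"},"newtons":{"type":"number"}},"required":["moves"]}

```bash
mkdir -p pics; ls; cat > h.py <<'E'
import numpy as np, cv2
from workcell import monitor, grab_frame, camera_model, bot
def cam(n):
    m=camera_model(n); f=192/np.tan(np.radians(m['vfov'])/2)
    return f,m['cx'],m['cy'],np.array(m['R']),np.array(m['t']),m
def ray(n,u,v):
    f,cx,cy,R,t,_=cam(n); d=R.T@np.array([(u-cx)/f,(v-cy)/f,1]); return -R.T@t,d
def onz(n,u,v,z):
    o,d=ray(n,u,v); return o+d*(z-o[2])/d[2]
def proj(n,X):
    f,cx,cy,R,t,_=cam(n); p=R@np.array(X)+t; return np.array([cx+f*p[0]/p[2],cy+f*p[1]/p[2]])
def tri(a,b):
    A=[];B=[]
    for n,u,v in (a,b):
        o,d=ray(n,u,v); d/=np.linalg.norm(d); P=np.eye(3)-np.outer(d,d); A.append(P);B.append(P@o)
    return np.linalg.lstsq(np.vstack(A),np.hstack(B),rcond=None)[0]
E
python3 - <<'E'
from h import *
for n in('top','side'):
    I=grab_frame(n); cv2.imwrite(f'pics/{n}0.png',cv2.resize(I,None,fx=1.5,fy=1.5,interpolation=cv2.INTER_CUBIC)); np.save(f'{n}0.npy',I)
    print(camera_model(n))
print(monitor.observe())
E
```

```text
pics
{'vfov': 51.387439623591575, 'cx': 254.98434528298395, 'cy': 189.88964283543098, 'R': array([[-0.01683458, -0.9994686 , -0.02791266],
       [-0.99900039,  0.01796977, -0.04093041],
       [ 0.04141024,  0.02719571, -0.99877204]]), 't': array([0.03568578, 0.46020048, 1.25699455])}
{'vfov': 50.51505214683172, 'cx': 257.6544564354967, 'cy': 190.0641655281275, 'R': array([[ 0.86677746, -0.49866941, -0.00506511],
       [-0.31238173, -0.53500262, -0.78497761],
       [ 0.38873447,  0.68198315, -0.61950343]]), 't': array([-0.37481409,  0.2497947 ,  1.01927322])}
{'clock': 0.1, 'qpos': array([-1.19919383,  0.52194896, -0.03635624,  1.59991683,  0.02117471,
        1.02107425, -0.11282665]), 'qd': array([ 4.35349397e-04, -1.39658111e-03, -1.83731866e-03, -1.31611740e-03,
        6.00289067e-04,  4.84126794e-05,  6.05421228e-04]), 'joint_efforts': array([ 5.17171153e-03, -9.28481483e+01,  1.98481277e+00, -3.70534337e+01,
        1.81467837e-02,  5.37257380e-03, -5.20386038e-05]), 'position': array([0.26712432, 0.56474662, 0.24479857]), 'tool_rot': array([-3.14062897e+00,  2.95590065e-05,  2.69976368e+00]), 'force': array([0.0879718 , 0.32573352, 0.02485441]), 'moment': array([-0.0280791 ,  0.03212928, -0.02349703]), 'finger_force': 0.0, 'grip_width': 0.08514049099986672}
```

View pics/top0.png

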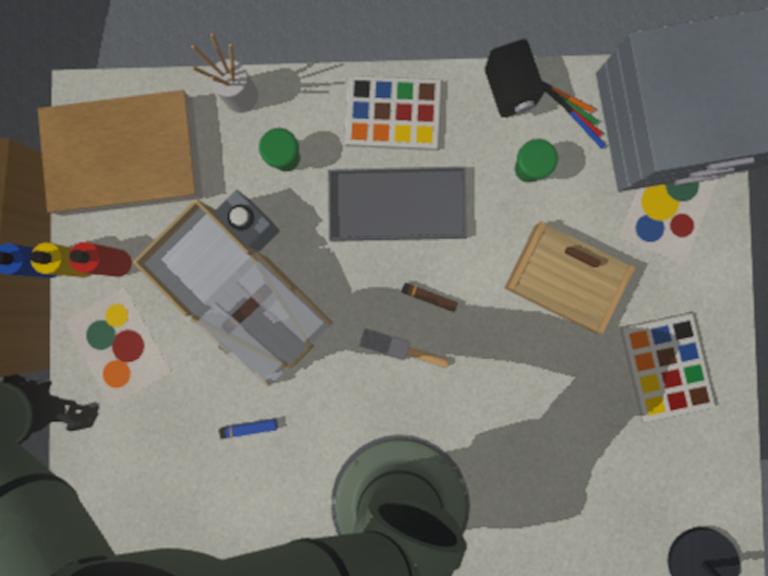

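View pics/side0.png

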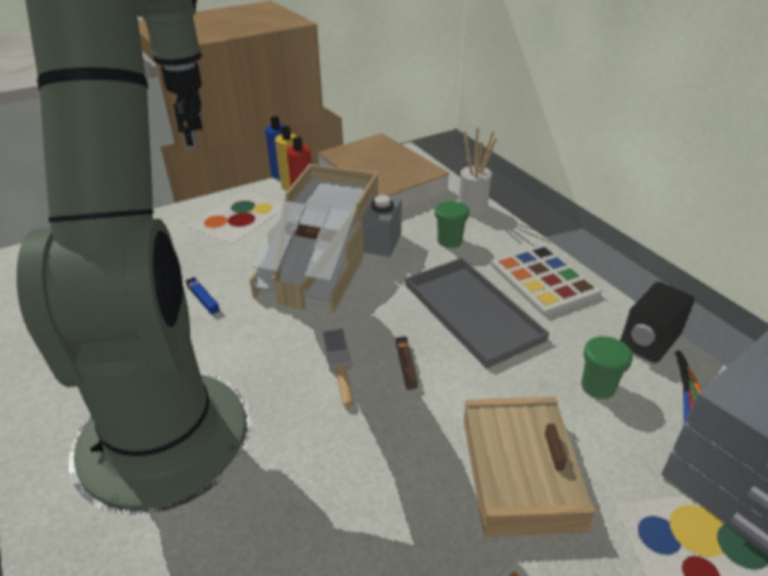

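Top view (1.5x pixels): the dispenser is at (235,290) with the jammed crayon at (245,308). The tray is at (397,203), the refill box at (570,277) and its grip bar at (585,257). A brown crayon lies at (430,296). The brown-handled brush at (405,347) and the blue crayon at (250,428) aren't wanted, since only (430,296) is a dark square stick with a black tip. Next I'll check these in enlarged crops.

```bash
cat > p.py <<'E'
from h import *
T=np.load('top0.npy');S=np.load('side0.npy')
def crop(I,x0,y0,w,h,s):
    c=cv2.resize(I[y0:y0+h,x0:x0+w],None,fx=s,fy=s,interpolation=cv2.INTER_CUBIC)
    for k in range(0,w,10): cv2.line(c,(k*s,0),(k*s,4 if k%50 else 12),(0,0,255),1)
    for k in range(0,h,10): cv2.line(c,(0,k*s),(4 if k%50 else 12,k*s),(0,0,255),1)
    return c
cv2.imwrite('pics/tc.png',np.hstack([crop(T,85,120,140,140,4),np.vstack([crop(T,330,140,100,90,2),crop(T,260,180,60,50,2).repeat(1,0)[:, :120] if 0 else cv2.copyMakeBorder(crop(T,260,180,50,40,4),0,220,0,0,cv2.BORDER_CONSTANT)])[:560,:200]]))
a=crop(S,160,105,100,105,5)
b=crop(S,300,260,100,100,2); c=crop(S,255,215,50,50,4)
b2=np.vstack([b,c]); b2=cv2.copyMakeBorder(b2,0,525-400,0,0,cv2.BORDER_CONSTANT)
cv2.imwrite('pics/sc.png',np.hstack([a,b2]))
E
python3 p.py
```

```text
(no output)
```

View pics/tc.png

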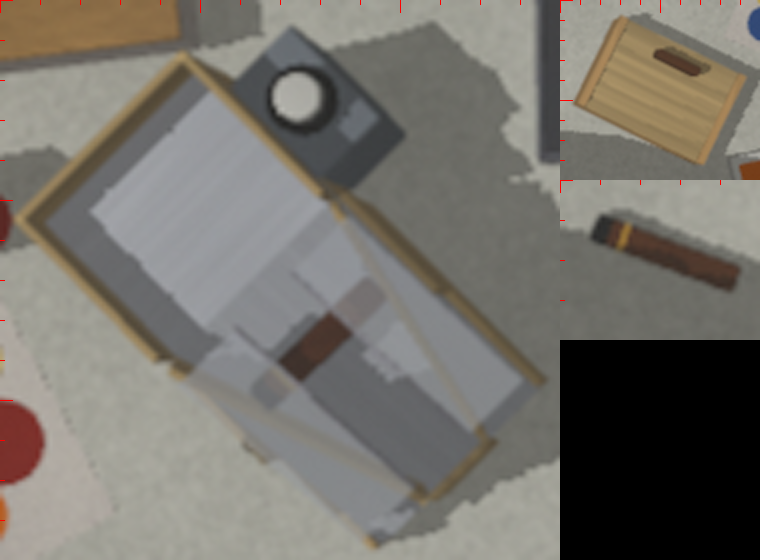

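View pics/sc.png

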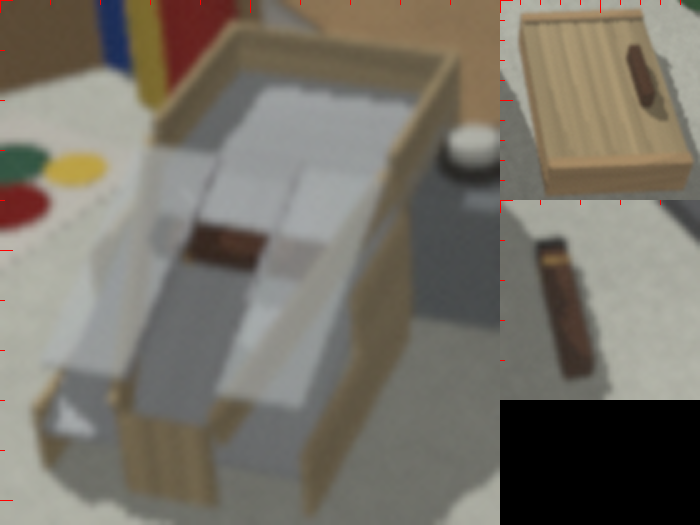

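The crops confirm it: the table crayon at native (272,237)/(side 286,278) is a dark stick with a black tip and an orange band. Crayon j is under the gap at native top (164,206), side (205,154). The grip bar is on the lid near its far edge, and the button is at top (159,144), side (254.6,133).

```bash
cat > m.py <<'E'
from h import *
np.set_printoptions(precision=4,suppress=True)
tp=lambda u,v:('top',85+u/4,120+v/4); sd=lambda u,v:('side',160+u/5,105+v/5)
tb=lambda u,v:('top',330+(u-560)/2,140+v/2); sb=lambda u,v:('side',300+(u-500)/2,260+v/2)
C1=tri(tp(185,57),sd(455,58));C2=tri(tp(22,217),sd(235,28))
print('hopper back corners',C1,C2,np.linalg.norm(C1-C2))
print('z145',onz(*tp(185,57),.145),onz(*tp(22,217),.145), 'lower outer',onz(*tp(545,380),.05),onz(*tp(372,545),.05))
print('button',tri(tp(297,97),sd(473,140)),onz(*tp(297,97),.108))
print('j',tri(tp(320,345),sd(228,245)))
# box
for n,a,b in(('farL',(622,17),(522,16)),('nearL',(577,102),(641,11)),('farR',(747,76),(547,163)),('nearR',(705,163),(690,162))):
    print(n,onz(*tb(*a),.054),onz(*tb(*b) ,.054) if 0 else onz(*sb(*b),.054))
# colour masks
def brown(I):
    h=cv2.cvtColor(I,cv2.COLOR_BGR2HSV); return ((h[...,2]<95)&(h[...,1]>75)&((h[...,0]<14)|(h[...,0]>172))).astype(np.uint8)
for n in('top','side'):
    I=np.load(n+'0.npy'); k,l,s,c=cv2.connectedComponentsWithStats(brown(I))
    for i in range(1,k):
        if s[i,4]>25:
            r=cv2.minAreaRect(np.argwhere(l==i)[:,::-1].astype(np.float32)); print(n,s[i],r)
I=np.load('top0.npy'); g=I.astype(int).sum(2); 
m=((np.ptp(I.astype(int),axis=2)<22)&(g<290)&(g>120)).astype(np.uint8); m[:,:215]=0;m[:,315:]=0;m[:105]=0;m[165:]=0
print('tray',cv2.minAreaRect(np.argwhere(m)[:,::-1].astype(np.float32)))
h=cv2.cvtColor(I,cv2.COLOR_BGR2HSV); g=((h[...,0]>45)&(h[...,0]<85)&(h[...,1]>120)).astype(np.uint8)
k,l,s,c=cv2.connectedComponentsWithStats(g)
for i in range(1,k):
    if s[i,4]>200: print('pot',c[i],onz('top',*c[i],.092))
E
python3 m.py
```

```text
hopper back corners [0.623  0.3781 0.1418] [0.5088 0.4974 0.142 ] 0.16514795898998647
z145 [0.6218 0.3774 0.145 ] [0.5086 0.496  0.145 ] lower outer [0.3837 0.1316 0.05  ] [0.2595 0.2664 0.05  ]
button [0.595  0.3025 0.122 ] [0.5971 0.3064 0.108 ]
j [0.4108 0.293  0.1033]
farL [ 0.5796 -0.2996  0.054 ] [ 0.4499 -0.2335  0.054 ]
nearL [ 0.451  -0.2279  0.054 ] [ 0.5817 -0.3008  0.054 ]
farR [ 0.4858 -0.4852  0.054 ] [ 0.3557 -0.4082  0.054 ]
nearR [ 0.3553 -0.418   0.054 ] [ 0.4849 -0.4818  0.054 ]
top [280  56   9  10  90] ((284.0, 60.5), (9.0, 8.0), 90.0)
top [250  69  10  10  98] ((254.5, 73.5), (9.0, 9.0), 90.0)
top [ 61 163  26  21 362] ((74.41891479492188, 173.98648071289062), (24.166650772094727, 18.248287200927734), 9.462322235107422)
top [377 165  23  13 114] ((388.0999755859375, 170.79998779296875), (23.255107879638672, 4.919349193572998), 26.56505012512207)
top [276 192  29  15 168] ((290.00689697265625, 199.3150634765625), (28.089874267578125, 5.9690985679626465), 20.556045532226562)
top [157 199  15  14  88] ((163.50003051757812, 206.0000457763672), (6.363960266113281, 16
[... 385 characters left out ...]
), 9.462321281433105)
side [354 176  10   6  31] ((358.4999694824219, 178.49998474121094), (4.427187919616699, 8.22192096710205), 71.56504821777344)
side [384 188  10   6  37] ((388.25006103515625, 190.25001525878906), (7.77817440032959, 5.656853675842285), 45.0)
side [266 231  11  27 131] ((271.73529052734375, 243.94119262695312), (25.951313018798828, 5.820854663848877), 75.96376037597656)
side [365 283  12  29 168] ((370.0, 297.0), (29.092954635620117, 6.9570112228393555), 71.56504821777344)
tray ((264.86810302734375, 135.82864379882812), (46.9872932434082, 90.7894058227539), 88.66777801513672)
pot [185.0965  98.0883] [0.7378 0.2313 0.092 ]
pot [357.011  106.0658] [ 0.7013 -0.2822  0.092 ]
```

```bash
cat >> h.py <<'E'
def disp(ox,oy,yaw,p):
    c,s=np.cos(yaw),np.sin(yaw); return np.array([ox+c*p[0]-s*p[1],oy+s*p[0]+c*p[1],p[2]])
E
python3 - <<'E'
from h import *
np.set_printoptions(precision=4,suppress=True)
tp=lambda u,v:('top',85+u/4,120+v/4)
g1,g2=onz(*tp(235,325),.136),onz(*tp(292,270),.136)
print('gap end',g1,g2,(g1+g2)/2,np.linalg.norm(g1-g2))
e1,e2=onz(*tp(490,440),.06),onz(*tp(425,497),.06); print('low end',e1,e2,(e1+e2)/2,np.linalg.norm(e1-e2))
h=onz(*tp(103,137),.145); print('back mid',h, 'yaw',np.degrees(np.arctan2(*((h-(e1+e2)/2)[1::-1]))),np.linalg.norm(h-(e1+e2)/2))
# j ends through guards at z~.1
print('j ends',onz(*tp(262,385),.109),onz(*tp(372,290),.109))
# table crayon (whole incl. tip) : native crop 260,180 scale 4
for z in(.022,):
  a=onz('top',260+(592-560)/4+1,180+(230-180)/4,z);b=onz('top',260+(738-560)/4,180+(278-180)/4,z);print('d',a,b,(a+b)/2,np.linalg.norm(a-b))
print('d tri',tri(('top',260+(668-560)/4,180+(253-180)/4),('side',255+(566-500)/4,215+(308-200)/4)))
print('grip',tri(('top',388.1,170.8),('side',370,297)))
I=np.load('top0.npy')
r=((264.868,135.83),(46.987,90.789),88.6678)
for z in(.022,):print('tray',[onz('top',*p,z)[:2].round(3).tolist() for p in cv2.boxPoints(r)],onz('top',264.868,135.83,z))
E
```

```text
gap end [0.4286 0.3449 0.136 ] [0.4674 0.3034 0.136 ] [0.448  0.3242 0.136 ] 0.05690093688283279
low end [0.339  0.1731 0.06  ] [0.2965 0.2233 0.06  ] [0.3177 0.1982 0.06  ] 0.06576686546176011
back mid [0.5652 0.4371 0.145 ] yaw 43.99929150860231 0.3543057623313726
j ends [0.3846 0.3335 0.109 ] [0.453  0.2516 0.109 ]
d [ 0.4513 -0.0166  0.022 ] [ 0.4117 -0.1269  0.022 ] [ 0.4315 -0.0717  0.022 ] 0.1171787191881784
d tri [ 0.4333 -0.0736  0.0122]
grip [ 0.5091 -0.3766  0.0641]
tray [[0.706, 0.138], [0.706, -0.15], [0.557, -0.15], [0.556, 0.136]] [ 0.6306 -0.0068  0.022 ]
```

Emit:
move_arm([
  [10,-25,0,-0.16],
  [20,-50,0,-0.32],
  [29,-76,0,-0.48],
  [39,-101,0,-0.64],
  [49,-126,0,-0.8],
  [59,-152,0,-0.96],
  [68,-177,0,-1.12],
  [78,-202,0,-1.28],
  [88,-227,0,-1.44],
  [98,-253,0,-1.6],
  [107,-278,0,-1.76],
  [117,-303,0,-1.93],
], gripper=0)

```text
clock: 1.6
position: [0.3844, 0.2611, 0.2452]
tool_rot: [-3.141, 0.0, 0.764]
force: [-0.1, -0.4, 0.2]
grip_width: 0.0004
finger_force: 0.0
```

Emit:
move_arm([
  [0,0,0,0],
  [0,0,-20,0],
  [0,0,-50,0],
  [0,0,-70,0],
  [0,0,-70,0],
])

```text
clock: 2.22
position: [0.3836, 0.262, 0.1743]
tool_rot: [3.142, 0.003, 0.772]
force: [0.8, 0.5, 0.8]
grip_width: -0.0005
finger_force: 0.0
```

Emit:
move_arm([
  [0,0,-15,0],
  [0,0,-30,0],
  [0,0,-40,0],
  [0,0,-50,0],
  [0,0,-50,0],
])

```text
clock: 2.85
position: [0.3841, 0.2617, 0.1247]
tool_rot: [3.142, 0.001, 0.77]
force: [-0.5, -0.5, -0.8]
grip_width: 0.0001
finger_force: 0.0
```

```bash
python3 - <<'E'
from h import *
T=grab_frame('top');S=grab_frame('side')
a=cv2.resize(T[150:250,100:220],None,fx=3.3,fy=3.3);b=cv2.resize(S[90:190,150:270],None,fx=3.3,fy=3.3)
cv2.imwrite('pics/c1.png',np.hstack([a,b]))
E
```

```text
(no output)
```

View pics/c1.png

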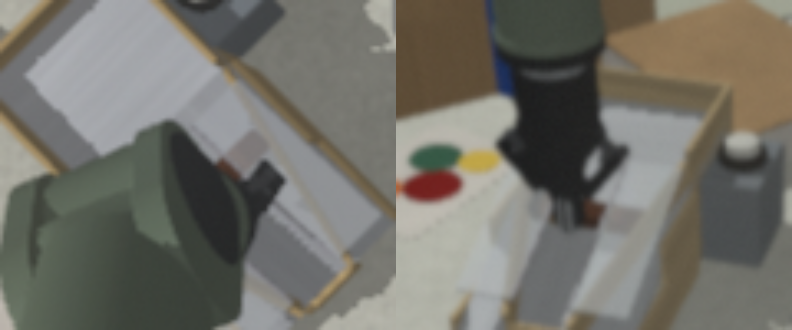

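In this view the shut fingers are in the gap, on the downhill side of crayon j (side crop 595,212). I'll lower them and push uphill.

Emit:
move_arm([
  [0,0,-10,0],
  [0,0,-20,0],
  [0,0,-28,0],
  [0,0,-28,0],
  [4,4,-26,0],
  [7,7,-24,0],
  [11,11,-23,0],
  [14,14,-21,0],
])

```text
clock: 3.95
position: [0.3986, 0.2764, 0.1045]
tool_rot: [3.142, -0.0, 0.77]
force: [-0.4, 0.7, -0.6]
grip_width: 0.0
finger_force: 0.0
```

Emit:
move_arm([
  [4,4,2,0],
  [7,7,4,0],
  [11,10,5,0],
  [14,14,7,0],
  [18,17,9,0],
  [22,21,11,0],
  [25,24,13,0],
  [29,28,15,0],
])

```text
clock: 4.95
position: [0.4275, 0.3042, 0.1194]
tool_rot: [-3.142, -0.0, 0.77]
force: [-1.4, -0.6, 0.7]
grip_width: -0.0004
finger_force: 0.7
```

Emit:
move_arm([
  [4,4,2,0],
  [9,8,4,0],
  [13,12,6,0],
  [17,17,9,0],
  [21,20,11,0],
  [25,24,13,0],
  [29,28,14,0],
  [33,32,14,0],
  [37,36,14,0],
])

```text
clock: 6.08
position: [0.4645, 0.3403, 0.1332]
tool_rot: [-3.142, 0.0, 0.77]
force: [0.8, 0.4, 0.1]
grip_width: -0.0004
finger_force: 0.2
```

Emit:
move_arm([
  [4,4,0,0],
  [8,8,0,0],
  [12,12,0,0],
  [16,15,0,0],
  [20,19,0,0],
  [20,19,0,0],
  [18,17,0,0],
  [10,9,10,0],
  [10,9,50,0],
  [10,9,100,0],
])

```text
clock: 7.32
position: [0.4734, 0.348, 0.2346]
tool_rot: [-3.141, 0.001, 0.769]
force: [-0.6, 0.4, 0.6]
grip_width: 0.0
finger_force: 0.0
```

```bash
python3 - <<'E'
from h import *
T=grab_frame('top');S=grab_frame('side')
np.save('t1.npy',T);np.save('s1.npy',S)
a=cv2.resize(T[110:230,80:200],None,fx=3.3,fy=3.3);b=cv2.resize(S[70:190,150:270],None,fx=3.3,fy=3.3)
cv2.imwrite('pics/c2.png',np.hstack([a,b]))
E
```

```text
(no output)
```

View pics/c2.png

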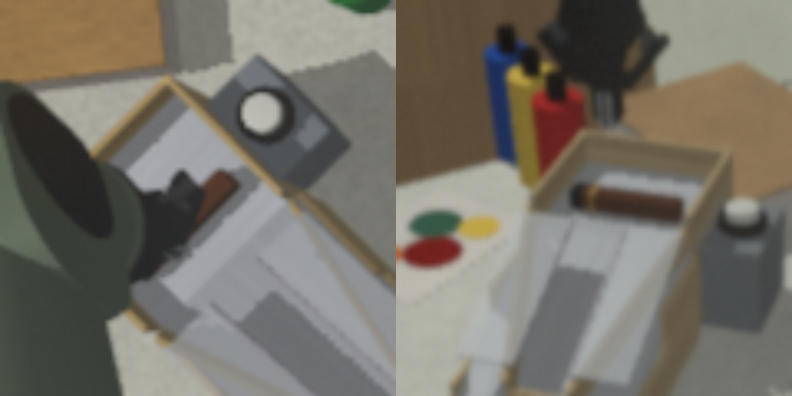

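Crayon j now lies level across the hopper, with its black tip at side crop (578,195) and its other end at (683,208).

```bash
python3 - <<'E'
from h import *
np.set_printoptions(precision=4,suppress=True)
n=lambda u,v:('side',150+(u-396)/3.3,70+v/3.3); t=lambda u,v:('top',80+u/3.3,110+v/3.3)
a,b=onz(*n(573,194),.122),onz(*n(683,209),.122)
print(a,b,(a+b)/2,np.linalg.norm(a-b),np.degrees(np.arctan2(b[1]-a[1],b[0]-a[0])))
print('right end',onz(*t(228,181),.132),tri(t(228,181),n(683,202)))
c=((a+b)/2)[:2]-[.4415,.3177];w=np.radians(44);print('disp',c@[np.cos(w),np.sin(w)],c@[-np.sin(w),np.cos(w)])
print('button',tri(t(265,112),n(741,208)))
E
```

```text
[0.4574 0.4164 0.122 ] [0.5425 0.3308 0.122 ] [0.5    0.3736 0.122 ] 0.12066830934071424 -45.18371348904572
right end [0.5338 0.33   0.132 ] [0.5371 0.3278 0.1334]
disp 0.08086231106180641 -0.00043413435690856095
button [0.5945 0.2996 0.1235]
```

Emit:
move_arm([
  [3,3,0,0.17],
  [6,6,0,0.34],
  [9,9,0,0.51],
  [12,12,0,0.68],
  [15,15,0,0.85],
  [18,18,0,1.02],
  [21,20,0,1.19],
  [24,23,0,1.36],
  [26,25,0,1.5],
  [26,25,0,1.585],
  [26,25,0,1.585],
], gripper=0.65)

```text
clock: 8.8
position: [0.5, 0.3734, 0.2337]
tool_rot: [3.141, 0.0, 2.354]
force: [-0.2, -0.6, -0.4]
grip_width: 0.0557
finger_force: 0.0
```

Emit:
move_arm([
  [0,0,-25,0],
  [0,0,-50,0],
  [0,0,-75,0],
  [0,0,-95,0],
  [0,0,-106,0],
  [0,0,-106,0],
])

```text
clock: 9.55
position: [0.5, 0.3737, 0.1271]
tool_rot: [-3.141, 0.0, 2.354]
force: [0.0, 1.0, 0.6]
grip_width: 0.0555
finger_force: 0.0
```

Emit:
move_arm([
  [0,0,0,0],
  [0,0,0,0],
  [0,0,0,0],
  [0,0,0,0],
  [0,0,0,0],
], gripper=0, newtons=60)

```text
clock: 10.18
position: [0.5007, 0.3742, 0.1283]
tool_rot: [3.14, 0.0, 2.354]
force: [-1.9, -1.0, 6.3]
grip_width: 0.0206
finger_force: 59.6
```

Emit:
move_arm([
  [0,0,15,0],
  [0,0,40,0],
  [0,0,70,0],
  [0,0,90,0],
  [0,0,90,0],
])

```text
clock: 10.8
position: [0.5009, 0.3744, 0.2197]
tool_rot: [3.138, 0.0, 2.355]
force: [0.3, -0.1, -0.7]
grip_width: 0.0203
finger_force: 58.8
```

Emit:
move_arm([
  [11,-23,0,0.07],
  [22,-47,0,0.14],
  [33,-70,0,0.21],
  [43,-94,0,0.28],
  [54,-117,0,0.35],
  [65,-140,0,0.42],
  [76,-164,0,0.49],
  [87,-187,0,0.56],
  [98,-210,0,0.63],
  [108,-234,0,0.7],
  [119,-258,0,0.75],
  [130,-281,0,0.787],
])

```text
clock: 12.3
position: [0.6302, 0.092, 0.2169]
tool_rot: [-3.141, -0.001, -3.14]
force: [0.8, -0.8, -0.6]
grip_width: 0.0206
finger_force: 64.5
```

Emit:
move_arm([
  [0,0,0,0],
  [0,0,-30,0],
  [0,0,-60,0],
  [0,0,-90,0],
  [0,0,-115,0],
  [0,0,-130,0],
  [0,0,-130,0],
])

```text
clock: 13.18
position: [0.6296, 0.0934, 0.0865]
tool_rot: [-3.141, -0.002, -3.141]
force: [0.6, -0.4, 0.9]
grip_width: 0.0207
finger_force: 64.6
```

```bash
python3 - <<'E'
from h import *
T=grab_frame('top');S=grab_frame('side')
a=cv2.resize(T[80:200,200:340],None,fx=2.8,fy=2.8);b=cv2.resize(S[140:260,240:380],None,fx=2.8,fy=2.8)
cv2.imwrite('pics/c3.png',np.hstack([a,b]))
E
```

```text
(no output)
```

View pics/c3.png

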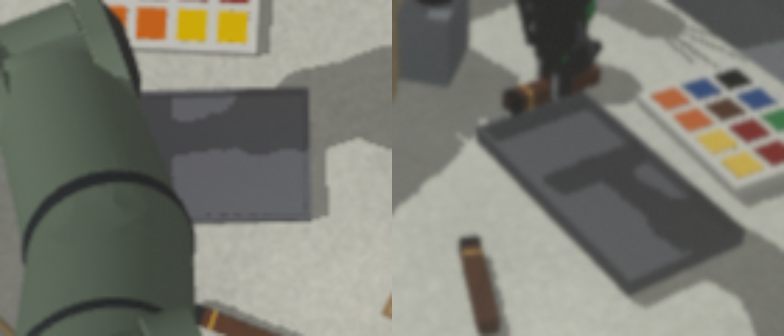

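Crayon j is held level over the tray's left end (side crop 555,85). I'll lower it and release.

Emit:
move_arm([
  [0,0,-20,0],
  [0,0,-40,0],
  [0,0,-55,0],
  [0,0,-62,0],
  [0,0,-62,0],
])

```text
clock: 13.9
position: [0.6301, 0.0929, 0.0248]
tool_rot: [-3.141, -0.001, -3.141]
force: [-0.1, -0.2, -0.5]
grip_width: 0.0207
finger_force: 64.7
```

Emit:
move_arm([
  [0,0,0,0],
  [0,0,0,0],
  [0,0,0,0],
  [0,0,20,0],
  [0,0,60,0],
  [0,0,110,0],
  [0,0,170,0],
], gripper=0.36)

```text
clock: 14.78
position: [0.6298, 0.0929, 0.198]
tool_rot: [3.142, -0.0, -3.141]
force: [1.3, -0.2, 0.3]
grip_width: 0.0309
finger_force: 0.0
```

Emit:
move_arm([
  [-4,20,0,0],
  [-9,50,0,0],
  [-14,85,0,0],
  [-20,120,0,0],
  [-27,155,0,0],
  [-32,185,0,0],
  [-36,205,0,0],
  [-36,210,-20,0],
  [-36,210,-45,0],
  [-36,210,-50,0],
  [-36,210,-50,0],
], gripper=0)

```text
clock: 16.15
position: [0.5945, 0.3022, 0.1451]
tool_rot: [-3.141, -0.0, 3.141]
force: [0.5, 0.2, 0.6]
grip_width: 0.0002
finger_force: 0.0
```

Emit:
move_arm([
  [0,0,-2,0],
  [0,0,-4,0],
  [0,0,-6,0],
  [0,0,-8,0],
  [0,0,-10,0],
  [0,0,-12,0],
])

```text
clock: 16.9
position: [0.5943, 0.303, 0.1333]
tool_rot: [3.142, 0.0, -3.141]
force: [0.3, -0.7, 2.8]
grip_width: 0.0001
finger_force: 1.4
```

Emit:
move_arm([
  [0,0,-2,0],
  [0,0,-4,0],
  [0,0,-4,0],
])

```text
clock: 17.27
position: [0.5944, 0.303, 0.13]
tool_rot: [3.141, 0.0, -3.142]
force: [-4.0, -2.5, 13.4]
grip_width: -0.0
finger_force: 6.2
```

Emit:
move_arm([
  [0,0,-1,0],
  [0,0,-2,0],
  [0,0,-3,0],
  [0,0,-3,0],
])

```text
clock: 17.77
position: [0.5945, 0.3032, 0.1293]
tool_rot: [3.141, 0.001, 3.141]
force: [-15.0, -8.6, 44.6]
grip_width: -0.0001
finger_force: 22.5
```

Emit:
move_arm([
  [0,0,-1,0],
  [0,0,-2,0],
  [0,0,-2,0],
])

```text
clock: 18.15
position: [0.5947, 0.3032, 0.1289]
tool_rot: [3.141, 0.002, 3.141]
force: [-22.7, -12.2, 66.8]
grip_width: -0.0001
finger_force: 33.4
```

Emit:
move_arm([
  [0,0,10,0],
  [0,0,30,0],
  [0,0,70,0],
  [0,-40,75,0],
  [0,-100,75,0],
  [0,-160,75,0],
  [0,-220,75,0],
  [0,-275,75,0],
  [0,-330,75,0],
  [0,-360,75,0],
])

```text
clock: 19.4
position: [0.594, -0.0604, 0.1998]
tool_rot: [-3.141, 0.0, 3.139]
force: [0.2, 1.4, -0.8]
grip_width: -0.0
finger_force: 0.0
```

```bash
python3 - <<'E'
from h import *
print(monitor.observe()['position'])
T=grab_frame('top');S=grab_frame('side')
a=cv2.resize(T[80:220,120:320],None,fx=2,fy=2);b=cv2.resize(S[90:290,180:380],None,fx=2,fy=2)
b[280:]=b[280:];cv2.imwrite('pics/c4.png',np.hstack([cv2.copyMakeBorder(a,0,120,0,0,cv2.BORDER_CONSTANT),b]))
E
```

```text
[ 0.59399173 -0.06038324  0.19984364]
```

View pics/c4.png

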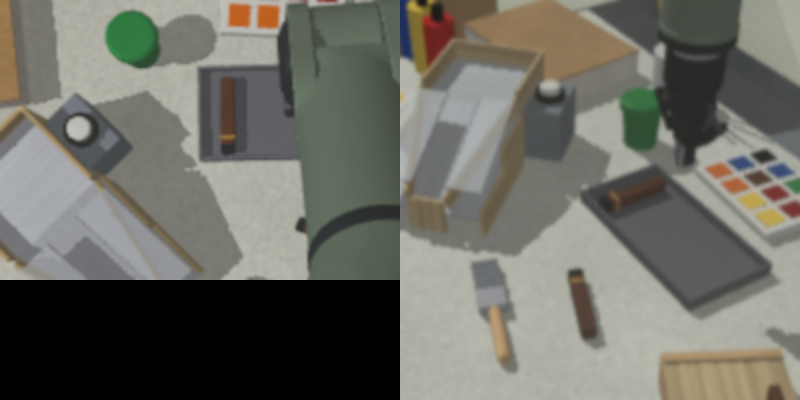

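Crayon j lies flat in the tray (top crop 228,115), and the button is released (78,128). Next is the table crayon.

Emit:
move_arm([
  [-14,-1,0,-0.16],
  [-28,-2,0,-0.32],
  [-42,-3,0,-0.48],
  [-56,-4,0,-0.64],
  [-70,-5,0,-0.8],
  [-84,-6,0,-0.96],
  [-98,-7,0,-1.12],
  [-112,-8,0,-1.28],
  [-126,-9,0,-1.44],
  [-140,-10,0,-1.6],
  [-152,-11,-30,-1.76],
  [-161,-12,-60,-1.915],
], gripper=0.75)

```text
clock: 21.0
position: [0.4333, -0.0683, 0.1392]
tool_rot: [3.14, -0.001, 1.223]
force: [-0.2, 0.5, -0.7]
grip_width: 0.0642
finger_force: 0.0
```

```bash
python3 - <<'E'
from h import *
np.set_printoptions(precision=4,suppress=True)
print(monitor.observe()['position'],monitor.observe()['tool_rot'])
S=grab_frame('side');cv2.imwrite('pics/c5.png',cv2.resize(S[170:290,200:340],None,fx=4,fy=4))
h=cv2.cvtColor(S,cv2.COLOR_BGR2HSV); m=((h[...,2]<95)&(h[...,1]>75)&((h[...,0]<14)|(h[...,0]>172))).astype(np.uint8)
k,l,s,c=cv2.connectedComponentsWithStats(m)
print([(s[i],c[i]) for i in range(1,k) if s[i,4]>40])
E
```

```text
[ 0.4333 -0.0683  0.1392] [ 3.1404 -0.001   1.2226]
[(array([299, 179,  13,   9,  71], dtype=int32), array([304.6197, 182.7606])), (array([266, 232,  11,  23, 147], dtype=int32), array([271.068 , 242.8912])), (array([368, 291,   8,  22,  64], dtype=int32), array([372.0156, 302.9531]))]
```

View pics/c5.png

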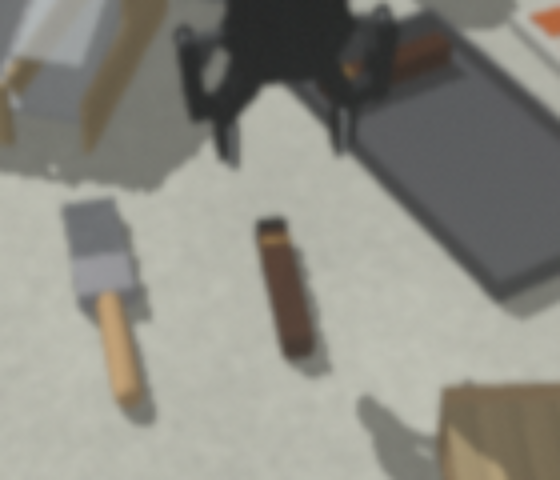

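The crayon hasn't moved and is centred under the fingers, so I'll descend and grip it.

Emit:
move_arm([
  [0,0,-25,0],
  [0,0,-60,0],
  [0,0,-90,0],
  [0,0,-112,0],
  [0,0,-121,0],
  [0,0,-121,0],
])

```text
clock: 21.8
position: [0.4335, -0.0688, 0.0185]
tool_rot: [-3.141, -0.0, 1.228]
force: [0.1, -0.0, 0.2]
grip_width: 0.0643
finger_force: 0.0
```

Emit:
move_arm([
  [0,0,0,0],
  [0,0,0,0],
  [0,0,0,0],
  [0,0,0,0],
  [0,0,0,0],
  [0,0,30,0],
  [0,0,70,0],
  [0,0,110,0],
  [0,0,110,0],
], gripper=0)

```text
clock: 22.92
position: [0.4345, -0.0689, 0.1307]
tool_rot: [3.137, -0.002, 1.227]
force: [-0.1, 0.4, -1.9]
grip_width: 0.0205
finger_force: 60.6
```

Emit:
move_arm([
  [16,9,0,0.16],
  [32,18,0,0.32],
  [48,28,0,0.48],
  [64,37,0,0.64],
  [80,46,0,0.8],
  [96,56,0,0.96],
  [112,65,0,1.12],
  [128,74,0,1.28],
  [145,84,0,1.44],
  [161,93,0,1.6],
  [178,102,0,1.76],
  [193,112,0,1.914],
])

```text
clock: 24.42
position: [0.6263, 0.0433, 0.1273]
tool_rot: [3.141, -0.001, -3.137]
force: [-0.1, 0.4, -0.9]
grip_width: 0.0206
finger_force: 60.6
```

Emit:
move_arm([
  [0,0,0,0],
  [0,0,-25,0],
  [0,0,-50,0],
  [0,0,-75,0],
  [0,0,-95,0],
  [0,0,-105,0],
  [0,0,-105,0],
])

```text
clock: 25.3
position: [0.6262, 0.0428, 0.0231]
tool_rot: [-3.141, -0.0, 3.14]
force: [0.2, 0.2, -0.7]
grip_width: 0.0205
finger_force: 64.6
```

Emit:
move_arm([
  [0,0,0,0],
  [0,0,0,0],
  [0,0,0,0],
  [0,0,20,0],
  [0,0,60,0],
  [0,0,110,0],
  [0,0,150,0],
], gripper=0.36)

```text
clock: 26.18
position: [0.6265, 0.0431, 0.1769]
tool_rot: [3.141, 0.002, 3.141]
force: [-0.6, 0.8, 0.2]
grip_width: 0.0308
finger_force: 0.0
```

Emit:
move_arm([
  [-10,-35,0,-0.17],
  [-20,-70,0,-0.34],
  [-29,-105,0,-0.51],
  [-39,-140,0,-0.69],
  [-49,-175,0,-0.86],
  [-59,-210,0,-1.03],
  [-69,-245,0,-1.2],
  [-78,-280,0,-1.37],
  [-88,-315,0,-1.54],
  [-98,-350,0,-1.72],
  [-108,-385,0,-1.89],
  [-118,-420,0,-2.06],
], gripper=0.5)

```text
clock: 27.68
position: [0.5082, -0.3778, 0.1748]
tool_rot: [3.14, -0.001, 1.076]
force: [0.1, 0.0, -0.7]
grip_width: 0.0425
finger_force: 0.0
```

Emit:
move_arm([
  [0,0,0,0],
  [0,0,-20,0],
  [0,0,-45,0],
  [0,0,-55,0],
  [0,0,-55,0],
])

```text
clock: 28.3
position: [0.5084, -0.3766, 0.1186]
tool_rot: [-3.141, -0.001, 1.082]
force: [0.2, -0.5, 0.6]
grip_width: 0.0428
finger_force: 0.0
```

```bash
python3 - <<'E'
from h import *
T=grab_frame('top');S=grab_frame('side');np.save('t2.npy',T);np.save('s2.npy',S)
a=cv2.resize(T[80:240,200:440],None,fx=1.65,fy=1.65);b=cv2.resize(S[180:360,250:420],None,fx=2.3,fy=2.3)
cv2.imwrite('pics/c6.png',np.hstack([cv2.copyMakeBorder(a,0,b.shape[0]-a.shape[0],0,0,cv2.BORDER_CONSTANT),b]))
E
```

View pics/c6.png

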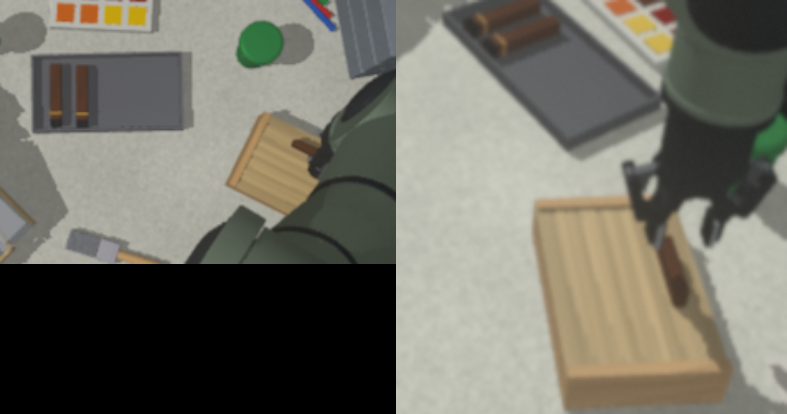

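Two crayons now lie in the tray. The open fingers straddle the grip bar at side crop (673,270), so I'll go down and grip it.

Emit:
move_arm([
  [0,0,-15,0],
  [0,0,-30,0],
  [0,0,-42,0],
  [0,0,-48,0],
  [0,0,-48,0],
])

```text
clock: 29.02
position: [0.508, -0.377, 0.0698]
tool_rot: [-3.141, 0.0, 1.081]
force: [-0.3, 0.8, 0.0]
grip_width: 0.0427
finger_force: 0.0
```

Emit:
move_arm([
  [0,0,0,0],
  [0,0,0,0],
  [0,0,0,0],
  [0,0,0,0],
], gripper=0, newtons=40)

```text
clock: 29.52
position: [0.5085, -0.3772, 0.0708]
tool_rot: [3.141, 0.0, 1.081]
force: [-0.8, -0.9, 7.1]
grip_width: 0.0128
finger_force: 42.7
```

Emit:
move_arm([
  [-2,1,0,0],
  [-4,2,0,0],
  [-7,3.5,0,0],
  [-7,3.5,0,0],
])

```text
clock: 30.02
position: [0.5014, -0.3735, 0.0708]
tool_rot: [3.141, -0.0, 1.081]
force: [-0.6, -0.2, 7.7]
grip_width: 0.0131
finger_force: 42.9
```

Emit:
move_arm([
  [-5,3,1,0],
  [-14,7,1,0],
  [-25,13,1,0],
  [-37,20,1,0],
  [-49,26,1,0],
  [-61,32,1,0],
  [-73,39,1,0],
  [-85,45,1,0],
  [-97,51,1,0],
  [-108,57,1,0],
  [-115,61,1,0],
  [-115,61,1,0],
])

```text
clock: 31.52
position: [0.3844, -0.3124, 0.0711]
tool_rot: [-3.14, 0.001, 1.08]
force: [-5.6, -6.9, -20.7]
grip_width: 0.0128
finger_force: 39.5
```

Emit:
move_arm([
  [-4,2,0,0],
  [-8,4,0,0],
  [-12,6,0,0],
  [-14,7,0,0],
  [-14,7,0,0],
])

```text
clock: 32.15
position: [0.3751, -0.3075, 0.0714]
tool_rot: [3.134, 0.002, 1.081]
force: [21.2, -19.5, -47.3]
grip_width: 0.0128
finger_force: 39.9
```

Emit:
move_arm([
  [1,-0.5,-1,0],
  [1,-0.5,-1,0],
])

```text
clock: 32.4
position: [0.3753, -0.3076, 0.0711]
tool_rot: [3.136, 0.001, 1.081]
force: [11.1, -12.9, -16.2]
grip_width: 0.0127
finger_force: 44.1
```

Emit:
move_arm([
  [0,0,0,0],
  [0,0,0,0],
  [0,0,0,0],
  [0,0,20,0],
  [0,0,50,0],
  [0,0,90,0],
  [0,40,120,0],
  [0,90,120,0],
  [0,150,120,0],
  [0,200,120,0],
], gripper=0.5)

```text
clock: 33.65
position: [0.3728, -0.104, 0.1905]
tool_rot: [3.141, -0.001, 1.081]
force: [0.3, -0.4, 0.3]
grip_width: 0.0426
finger_force: 0.0
```

```bash
python3 - <<'E'
from h import *
T=grab_frame('top');S=grab_frame('side');np.save('t3.npy',T);np.save('s3.npy',S)
print(monitor.observe()['position'])
a=cv2.resize(T[130:250,320:440],None,fx=3.3,fy=3.3);b=cv2.resize(S[230:370,270:410],None,fx=2.83,fy=2.83)
cv2.imwrite('pics/c7.png',np.hstack([a,b]))
E
```

```text
[ 0.37305427 -0.10166749  0.19034395]
```

View pics/c7.png

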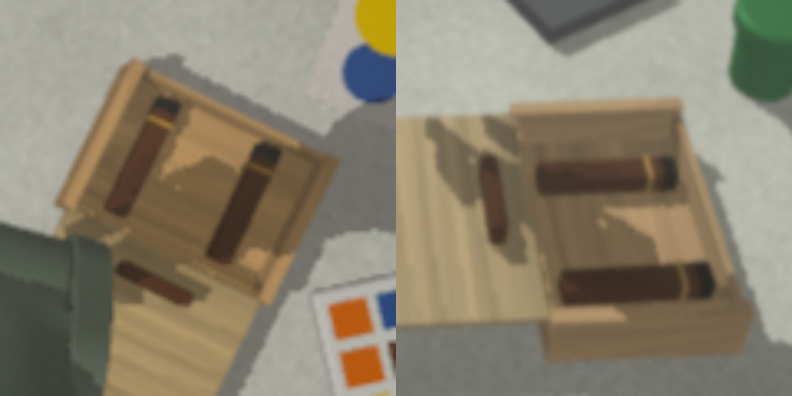

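The box is open and holds two crayons. In the top crop they run (168,104)-(118,212) and (267,150)-(220,258); in the side crop, (537,178)-(677,172) and (558,287)-(713,280).

```bash
python3 - <<'E'
from h import *
np.set_printoptions(precision=4,suppress=True)
t=lambda u,v:('top',320+u/3.3,130+v/3.3); s=lambda u,v:('side',270+(u-396)/2.83,230+v/2.83)
for n,a,b,c,d in(('L',(168,102),(117,212),(677,172),(537,178)),('R',(267,148),(219,259),(713,280),(558,287))):
    A,B=onz(*t(*a),.028),onz(*t(*b),.028); m=(A+B)/2
    print(n,m,np.linalg.norm(A-B),np.degrees(np.arctan2(*(A-B)[1::-1])),'tri mid',tri(t((a[0]+b[0])/2,(a[1]+b[1])/2),s((c[0]+d[0])/2,(c[1]+d[1])/2)))
    A,B=onz(*s(*c),.02),onz(*s(*d),.02); print('side',(A+B)/2,np.degrees(np.arctan2(*(A-B)[1::-1])))
E
```

```text
L [ 0.4923 -0.31    0.028 ] 0.11470703242524681 -26.177162029872882 tri mid [ 0.4939 -0.3126  0.0208]
side [ 0.4957 -0.3128  0.02  ] -27.151168830456506
R [ 0.4468 -0.4025  0.028 ] 0.11400113765604653 -24.832217194357963 tri mid [ 0.4474 -0.4054  0.0197]
side [ 0.4478 -0.4058  0.02  ] -27.216271645869266
```

Emit:
move_arm([
  [10,-18,0,0.14],
  [20,-35,0,0.28],
  [30,-53,0,0.42],
  [40,-70,0,0.56],
  [50,-88,0,0.7],
  [60,-105,0,0.84],
  [70,-123,0,0.98],
  [80,-140,0,1.12],
  [90,-158,0,1.26],
  [100,-175,0,1.4],
  [110,-193,0,1.5],
  [121,-210,0,1.58],
], gripper=0.45, newtons=60)

```text
clock: 35.25
position: [0.4941, -0.3171, 0.1902]
tool_rot: [-3.142, -0.0, 2.663]
force: [-0.4, 0.6, 0.6]
grip_width: 0.0381
finger_force: 0.0
```

Emit:
move_arm([
  [0,0,0,0],
  [0,0,-30,0],
  [0,0,-70,0],
  [0,0,-100,0],
  [0,0,-120,0],
  [0,0,-130,0],
  [0,0,-140,0],
  [0,0,-140,0],
])

```text
clock: 36.25
position: [0.4941, -0.3159, 0.0502]
tool_rot: [-3.142, -0.0, 2.661]
force: [-0.3, 0.0, 0.6]
grip_width: 0.0386
finger_force: 0.0
```

Emit:
move_arm([
  [0,3.5,0,0],
  [0,3.5,-8,0],
  [0,3.5,-15,0],
  [0,3.5,-22,0],
  [0,3.5,-22,0],
])

```text
clock: 36.88
position: [0.4939, -0.3123, 0.0276]
tool_rot: [-3.142, -0.001, 2.661]
force: [0.3, -0.2, -0.5]
grip_width: 0.0383
finger_force: 0.0
```

Emit:
move_arm([
  [0,0,0,0],
  [0,0,0,0],
  [0,0,0,0],
  [0,0,0,0],
  [0,0,10,0],
  [0,0,30,0],
  [0,0,60,0],
  [0,0,110,0],
  [0,0,110,0],
], gripper=0)

```text
clock: 38.0
position: [0.4959, -0.3136, 0.143]
tool_rot: [-3.142, 0.007, 2.66]
force: [-0.7, -0.8, -1.2]
grip_width: 0.0203
finger_force: 58.7
```

Emit:
move_arm([
  [5,25,0,0.04],
  [10,50,0,0.08],
  [18,75,0,0.12],
  [28,102,0,0.16],
  [40,130,0,0.2],
  [55,158,0,0.25],
  [70,185,0,0.3],
  [85,212,0,0.35],
  [100,238,0,0.4],
  [115,264,0,0.44],
  [126,288,0,0.47],
  [135,307,0,0.48],
])

```text
clock: 39.5
position: [0.6296, -0.0037, 0.1381]
tool_rot: [3.141, -0.0, -3.141]
force: [0.7, -0.0, -0.6]
grip_width: 0.0204
finger_force: 58.7
```

Emit:
move_arm([
  [0,0,0,0],
  [0,0,-30,0],
  [0,0,-60,0],
  [0,0,-90,0],
  [0,0,-108,0],
  [0,0,-114,0],
  [0,0,-114,0],
])

```text
clock: 40.38
position: [0.6285, -0.0063, 0.0266]
tool_rot: [-3.141, -0.001, 3.14]
force: [-18.9, -1.7, 40.8]
grip_width: 0.0206
finger_force: 65.8
```

Emit:
move_arm([
  [0,0,10,0],
  [0,0,25,0],
  [0,0,25,0],
])

```text
clock: 40.75
position: [0.6302, -0.0057, 0.0508]
tool_rot: [3.142, 0.002, 3.14]
force: [0.6, -0.4, -1.1]
grip_width: 0.0203
finger_force: 60.7
```

```bash
python3 - <<'E'
from h import *
print(monitor.observe()['position'],monitor.observe()['force'])
T=grab_frame('top');S=grab_frame('side')
a=cv2.resize(T[80:180,200:330],None,fx=2.9,fy=2.9);b=cv2.resize(S[140:260,255:385],None,fx=3.2,fy=3.2)
cv2.imwrite('pics/c8.png',np.hstack([cv2.copyMakeBorder(a,0,b.shape[0]-a.shape[0],0,0,cv2.BORDER_CONSTANT),b]))
E
```

```text
[ 0.63017821 -0.00566525  0.05083443] [ 0.59011747 -0.39159624 -1.12569539]
```

View pics/c8.png

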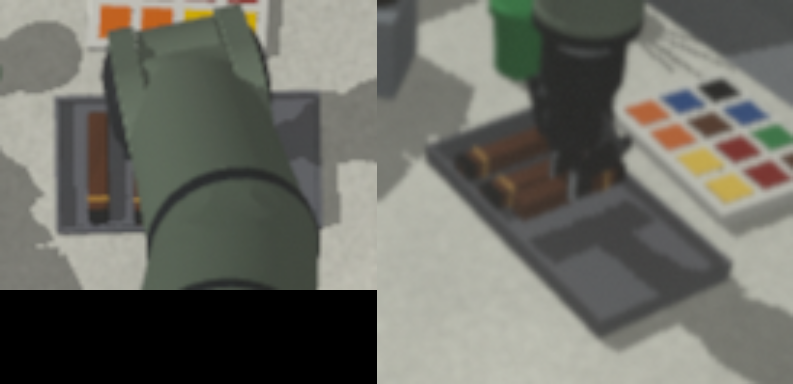

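The side crop shows the held crayon spanning (520,205)-(610,180), parallel to the other two. It probably hangs a few mm low or slightly tilted, so I'll lower it gently and release.

Emit:
move_arm([
  [0,0,-10,0],
  [0,0,-16,0],
  [0,0,-20,0],
  [0,0,-20,0],
])

```text
clock: 41.35
position: [0.629, -0.0055, 0.0287]
tool_rot: [-3.142, -0.001, 3.141]
force: [0.5, -0.5, -0.1]
grip_width: 0.0206
finger_force: 60.7
```

Emit:
move_arm([
  [0,0,-1,0],
  [0,0,-2,0],
  [0,0,-2,0],
])

```text
clock: 41.72
position: [0.6293, -0.0055, 0.0274]
tool_rot: [-3.142, 0.0, 3.141]
force: [0.4, -0.8, -0.1]
grip_width: 0.0205
finger_force: 60.7
```

Emit:
move_arm([
  [0,0,0,0],
  [0,0,0,0],
  [0,0,0,0],
  [0,0,20,0],
  [0,0,60,0],
  [0,0,110,0],
  [0,0,150,0],
], gripper=0.36)

```text
clock: 42.6
position: [0.6295, -0.0056, 0.1809]
tool_rot: [3.141, 0.002, 3.141]
force: [-0.6, -0.5, -0.3]
grip_width: 0.0305
finger_force: 0.0
```

```bash
python3 - <<'E'
from h import *
print(monitor.observe()['position'],monitor.observe()['tool_rot'],monitor.observe()['grip_width'])
E
```

```text
[ 0.62954307 -0.0055831   0.18085022] [3.14149086e+00 2.20395049e-03 3.14064835e+00] 0.030496304185360684
```

Emit:
move_arm([
  [-15,-33,0,-0.04],
  [-30,-66,0,-0.08],
  [-46,-100,0,-0.12],
  [-61,-133,0,-0.16],
  [-76,-166,0,-0.2],
  [-91,-199,0,-0.24],
  [-107,-232,0,-0.28],
  [-122,-266,0,-0.32],
  [-137,-299,0,-0.36],
  [-152,-332,0,-0.4],
  [-168,-366,0,-0.44],
  [-182,-398,0,-0.48],
], gripper=0.45)

```text
clock: 44.1
position: [0.4467, -0.4047, 0.1788]
tool_rot: [3.142, 0.001, 2.659]
force: [0.5, -0.0, -0.2]
grip_width: 0.0384
finger_force: 0.0
```

Emit:
move_arm([
  [0,0,0,0],
  [0,0,-30,0],
  [0,0,-70,0],
  [0,0,-100,0],
  [0,0,-120,0],
  [0,0,-130,0],
  [0,0,-130,0],
])

```text
clock: 44.98
position: [0.4474, -0.4034, 0.0475]
tool_rot: [3.141, -0.0, 2.661]
force: [0.2, 0.8, -0.5]
grip_width: 0.038
finger_force: 0.0
```

Emit:
move_arm([
  [0,-1,-6,0],
  [0,-1,-12,0],
  [0,-1,-20,0],
  [0,-1,-20,0],
])

```text
clock: 45.48
position: [0.4469, -0.4043, 0.0266]
tool_rot: [3.141, -0.001, 2.661]
force: [-0.4, 1.1, 0.3]
grip_width: 0.0382
finger_force: 0.0
```

Emit:
move_arm([
  [0,0,0,0],
  [0,0,0,0],
  [0,0,0,0],
  [0,0,0,0],
  [0,0,10,0],
  [0,0,30,0],
  [0,0,60,0],
  [0,0,110,0],
  [0,0,110,0],
], gripper=0)

```text
clock: 46.6
position: [0.4487, -0.4059, 0.1421]
tool_rot: [-3.14, 0.007, 2.66]
force: [0.1, -0.1, -0.7]
grip_width: 0.0204
finger_force: 58.7
```

Emit:
move_arm([
  [8,29,0,0.04],
  [18,58,0,0.08],
  [30,87,0,0.12],
  [45,116,0,0.16],
  [60,145,0,0.2],
  [76,174,0,0.25],
  [94,203,0,0.3],
  [112,232,0,0.35],
  [130,261,0,0.4],
  [148,290,0,0.44],
  [166,320,0,0.47],
  [182,348,0,0.48],
])

```text
clock: 48.1
position: [0.6297, -0.0554, 0.1378]
tool_rot: [-3.142, 0.0, 3.142]
force: [-0.3, -0.3, -0.1]
grip_width: 0.0203
finger_force: 58.6
```

Emit:
move_arm([
  [0,0,0,0],
  [0,0,-30,0],
  [0,0,-60,0],
  [0,0,-90,0],
  [0,0,-105,0],
  [0,0,-110,0],
  [0,0,-110,0],
])

```text
clock: 48.98
position: [0.6295, -0.0568, 0.0279]
tool_rot: [-3.141, 0.001, 3.141]
force: [0.2, -0.2, -0.9]
grip_width: 0.0204
finger_force: 58.7
```

Emit:
move_arm([
  [0,0,-1,0],
  [0,0,-1.5,0],
  [0,0,-1.5,0],
])

```text
clock: 49.35
position: [0.6296, -0.0566, 0.0266]
tool_rot: [-3.141, 0.001, 3.141]
force: [-0.8, -0.4, 5.4]
grip_width: 0.0205
finger_force: 59.6
```

Emit:
move_arm([
  [0,0,0,0],
  [0,0,0,0],
  [0,0,0,0],
  [0,0,20,0],
  [0,0,60,0],
  [0,0,110,0],
  [0,0,150,0],
], gripper=0.36)

```text
clock: 50.22
position: [0.6295, -0.0566, 0.1793]
tool_rot: [-3.142, 0.002, 3.141]
force: [0.6, -1.4, -0.2]
grip_width: 0.0309
finger_force: 0.0
```

Emit:
move_arm([
  [-21,-21,0,-0.17],
  [-42,-42,0,-0.34],
  [-64,-63,0,-0.51],
  [-85,-84,0,-0.69],
  [-106,-105,0,-0.86],
  [-127,-126,0,-1.03],
  [-148,-146,0,-1.2],
  [-169,-167,0,-1.37],
  [-190,-188,0,-1.54],
  [-212,-209,0,-1.72],
  [-233,-230,0,-1.89],
  [-254,-251,0,-2.06],
], gripper=0.5)

```text
clock: 51.72
position: [0.3749, -0.308, 0.177]
tool_rot: [3.14, -0.001, 1.075]
force: [0.7, 0.5, 0.2]
grip_width: 0.0426
finger_force: 0.0
```

Emit:
move_arm([
  [0,0,0,0],
  [0,0,-30,0],
  [0,0,-60,0],
  [0,0,-70,0],
  [0,0,-70,0],
])

```text
clock: 52.35
position: [0.3755, -0.3073, 0.1061]
tool_rot: [-3.141, -0.0, 1.082]
force: [-0.5, 0.1, 0.0]
grip_width: 0.0428
finger_force: 0.0
```

```bash
python3 - <<'E'
from h import *
print(monitor.observe()['position'],monitor.observe()['tool_rot'],monitor.observe()['grip_width'])
T=grab_frame('top');S=grab_frame('side');np.save('t4.npy',T);np.save('s4.npy',S)
a=cv2.resize(T[80:240,200:380],None,fx=2.1,fy=2.1);b=cv2.resize(S[170:370,250:430],None,fx=2.1,fy=2.1)
cv2.imwrite('pics/c9.png',np.hstack([cv2.copyMakeBorder(a,0,b.shape[0]-a.shape[0],0,0,cv2.BORDER_CONSTANT),b]))
E
```

```text
[ 0.37550774 -0.30733573  0.10613794] [-3.14138720e+00 -4.84634490e-04  1.08166429e+00] 0.042823982936507014
```

View pics/c9.png

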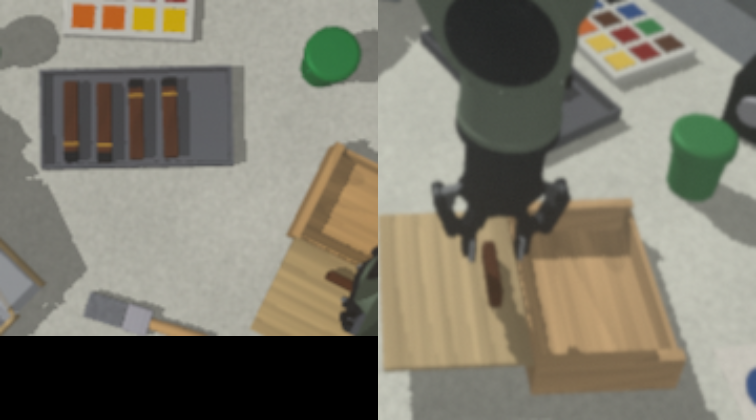

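All four crayons lie in the tray (top crop columns 71, 104, 136, 170) and the box is empty. The fingers straddle the grip bar (side 492,275), so I'll close the lid.

Emit:
move_arm([
  [0,0,-15,0],
  [0,0,-28,0],
  [0,0,-35,0],
  [0,0,-35,0],
])

```text
clock: 52.95
position: [0.3749, -0.3074, 0.0702]
tool_rot: [-3.14, -0.0, 1.08]
force: [-0.3, -0.0, 0.8]
grip_width: 0.0431
finger_force: 0.0
```

Emit:
move_arm([
  [0,0,0,0],
  [0,0,0,0],
  [0,0,0,0],
  [0,0,0,0],
], gripper=0, newtons=40)

```text
clock: 53.45
position: [0.3756, -0.3078, 0.0712]
tool_rot: [3.141, 0.0, 1.081]
force: [0.3, -0.9, 5.9]
grip_width: 0.0129
finger_force: 43.4
```

Emit:
move_arm([
  [5,-2.5,0,0],
  [15,-8,0,0],
  [27,-14,0,0],
  [39,-21,0,0],
  [51,-27,0,0],
  [63,-34,0,0],
  [75,-40,0,0],
  [87,-46,0,0],
  [99,-53,0,0],
  [111,-59,0,0],
  [120,-64,0,0],
  [120,-64,0,0],
])

```text
clock: 54.95
position: [0.4967, -0.3711, 0.0712]
tool_rot: [3.14, -0.001, 1.082]
force: [4.0, 4.0, 8.8]
grip_width: 0.0128
finger_force: 43.7
```

Emit:
move_arm([
  [4,-2,0,0],
  [8,-4,0,0],
  [11,-6,0,0],
  [13,-7,0,0],
  [14.5,-7.7,0,0],
  [14.5,-7.7,0,0],
])

```text
clock: 55.7
position: [0.5087, -0.3773, 0.071]
tool_rot: [-3.138, -0.002, 1.081]
force: [-10.5, 13.5, 20.1]
grip_width: 0.0131
finger_force: 45.3
```

Emit:
move_arm([
  [0,0,0,0],
  [0,0,0,0],
  [0,0,0,0],
  [0,0,15,0],
  [0,0,50,0],
  [0,0,100,0],
  [-15,40,130,0],
  [-30,85,130,0],
  [-50,135,130,0],
  [-70,185,130,0],
  [-90,235,130,0],
  [-110,280,130,0],
], gripper=0.5)

```text
clock: 57.2
position: [0.3991, -0.0977, 0.2015]
tool_rot: [3.141, -0.001, 1.081]
force: [1.2, 0.5, -0.3]
grip_width: 0.0425
finger_force: 0.0
```

```bash
python3 - <<'E'
from h import *
np.set_printoptions(precision=4,suppress=True)
T=grab_frame('top');S=grab_frame('side')
a=cv2.resize(T[80:240,200:440],None,fx=1.65,fy=1.65);b=cv2.resize(S[90:370,230:430],None,fx=2,fy=2)
cv2.imwrite('pics/c10.png',np.hstack([cv2.copyMakeBorder(a,0,b.shape[0]-a.shape[0],0,0,cv2.BORDER_CONSTANT),b]))
h=cv2.cvtColor(T,cv2.COLOR_BGR2HSV); m=((h[...,2]<95)&(h[...,1]>75)&((h[...,0]<14)|(h[...,0]>172))).astype(np.uint8)
k,l,s,c=cv2.connectedComponentsWithStats(m)
print([(s[i],c[i]) for i in range(1,k) if s[i,4]>60])
d=np.abs(T[155:235,330:430].astype(int)-np.load('top0.npy')[155:235,330:430]).sum(2); print('lid diff',d.mean(),monitor.observe()['position'])
E
```

```text
[(array([280,  56,   9,  10,  90], dtype=int32), array([284. ,  60.5])), (array([250,  69,  10,  10,  90], dtype=int32), array([254.4333,  73.5778])), (array([231, 119,   6,  28, 167], dtype=int32), array([233.485 , 132.5808])), (array([246, 120,   7,  28, 178], dtype=int32), array([249.3034, 132.9944])), (array([262, 127,   6,  29, 172], dtype=int32), array([264.5   , 140.8372])), (array([277, 126,   8,  29, 187], dtype=int32), array([280.738 , 140.3369])), (array([ 62, 164,  25,  18, 221], dtype=int32), array([ 73.9729, 172.0769])), (array([377, 165,  23,  13, 107], dtype=int32), array([387.7757, 170.6636])), (array([438, 232,  13,  12, 105], dtype=int32), array([444.1333, 237.6476])), (array([442, 246,  13,  13, 117], dtype=int32), array([447.4615, 252.1709])), (array([460, 258,  13,  12, 110], dtype=int32), array([465.7182, 263.5818])), (array([445, 261,  13,  12, 120], dtype=int32), array([450.975 , 266.6917]))]
lid diff 84.839 [ 0.3982 -0.0955  0.2014]
```

View pics/c10.png

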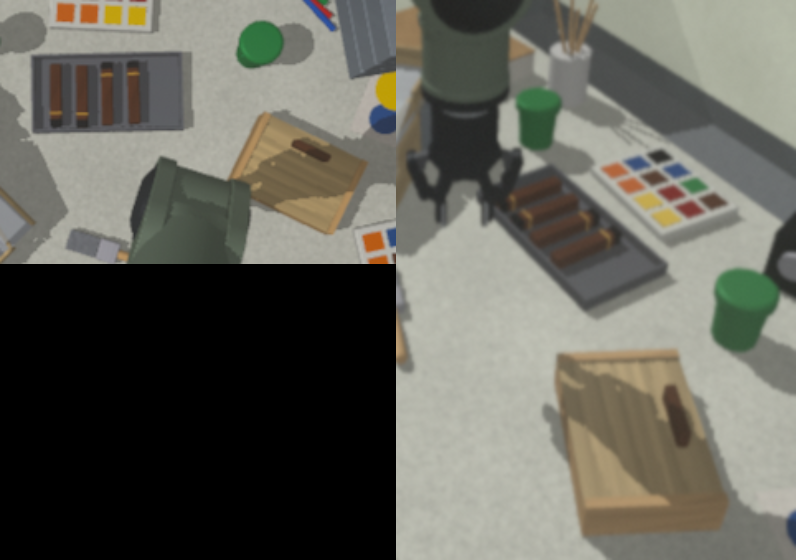

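The final view shows four crayons flat in the tray (top crop x = 55, 82, 107, 134) and the lid shut, with the bar at its original pixel (387.8,170.7). Both pots are upright, and the robot is clear of everything.

```bash
python3 -c "
from h import *
print(bot.job_done())"
```

```text
the job is handed in; nothing more can be done
None
```

I handed the job in at about 57 s: crayon j is unjammed and out, the reset button was pressed down and sprang back, all four crayons found lie flat in the tray, the box lid is shut, and both water pots are standing.

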